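Roll the bottle up the mixer's ramp and close the keeper

TASK

With the fingertips, slowly roll the amber bottle that lies at the foot of the ramp up the slope until it is fully home against the stop, without lifting it and without letting it run away or roll back. Then push the keeper bar fully across behind it, and leave the things standing around where they are.

Things in the scene. Friction and masses are not known exactly. Their poses are not given: they have to be found in the camera images.
- ramp: Fixed bottle ramp of a bench mixer. Origin on the bench, mid-ramp; x level and uphill, y left looking uphill, z up. In mm along x: flat foot tray -200 to -85, face 6 above the bench, 6 high sill at -197; slope -85 to +85, rising from 6 to 30; rubber cradle to +150, falling from 30 to 24; then the stop. Inner width 152 (y -76 to +76); side walls 8 thick stand 24 above these faces.
- stop (a point): The stop: upright front face of the white mixer housing at the top of the ramp (housing 95 long, 176 wide, 72 mm high). This point is in the middle of the face, ramp x +150, 50 mm above the bench; axes as the ramp's.
- bottle: Closed amber glass bottle, blue cap, lying across the foot tray, 0.2 to 0.35 kg, free to roll. Straight body 70 diameter, 100 long, then a shoulder and a cap 36 across; 140 mm in all. Origin on its axis, mid-way along the straight body, 41 mm above the bench at first; y along the bottle towards the cap (which lies to the ramp's +y side); x and z turn as it rolls.
- seat (a point): Where the bottle's origin lies once it rests in the cradle against the stop: ramp x +115, y about -20, z 62 mm. Only the empty cradle is seen there. Once the bottle's axis is past ramp x +85 mm it rolls the last bit to the stop by itself and stays there.
- keeper (a joint): Keeper: flat dark steel bar on an upright hinge outside the ramp's right wall, at ramp x +67, y -96 mm. 0 rad = bar points straight downhill beside the right wall; negative = swung outwards (to -0.35); +1.571 (end stop) = straight across the ramp behind a seated bottle. Stiff (0.06 N m), stays where left. 120 long, 8 thick, 61 to 83 mm above the bench; round black end 18 across.
- keeper_push (a point): Point in the middle of the keeper bar, 85 mm from its hinge and 72 mm above the bench, a good place to push. Its x axis points along the bar from the free end to the hinge.
- vial: Bystander: small clear vial 26 diameter, 55 high, standing on the bench beside the ramp. Origin under its centre.
- spare_cap: Bystander: spare blue screw cap 36 diameter, 22 high, on the bench beside the ramp. Origin under its centre.
- beaker: Bystander: glass beaker 68 diameter, 85 high. Origin under its centre.
- standing: Bystander: amber bottle 70 diameter, 145 high, standing upright. Origin under its centre.
- dish: Bystander: shallow glass dish 90 diameter, 16 high. Origin under its centre.
- flask: Bystander: conical flask 88 diameter at the foot, 120 high. Origin under its centre.
- wash: Bystander: white wash bottle 64 diameter, 160 high. Origin under its centre.
Not all that is in view belongs to the job. Leave any green look-alike of the bottle alone.

How it is judged:
On the way, in this order (a step that is already met when the one before it is completed fails the run):
1. the bottle is rolled up the ramp and lies against the stop, the keeper still open (x of bottle in the frame of ramp between 0.108 and 0.122 m and z of bottle in the frame of ramp between 0.055 and 0.07 m and value of joint keeper below 0.7 rad), for 0.3 s.
2. the keeper is swung fully across behind the bottle (value of joint keeper above 1.42 rad and x of bottle in the frame of ramp between 0.108 and 0.122 m and z of bottle in the frame of ramp between 0.055 and 0.07 m), for 0.2 s.
At the end, for the whole second after the job is handed in: The bottle lies at rest in the cradle against the stop (its middle within 7 mm of its place along the ramp, within 20 mm sideways, its axis within 0.12 rad of square), and the keeper is across behind it (at least 1.42 rad of 1.571) (all of step 2 and y of bottle in the frame of ramp between -0.04 and 0 m and angle between the y axis of bottle and the y axis of ramp, either way round below 0.12 rad and linear speed of bottle below 0.02 m/s); the robot touches nothing.
It fails at once if the bottle runs away or is flung (faster than 0.3 m/s) (linear speed of bottle above 0.3 m/s).
It fails at once if the bottle is let go on the slope and rolls freely (over 0.2 m/s with no finger on it) (x of bottle in the frame of ramp between -0.07 and 0.075 m and linear speed of bottle above 0.2 m/s and contact force between the fingers and bottle below 0.01 N).
It fails at once if the bottle is lifted off the ramp (z of bottle in the frame of ramp above 0.082 m or (x of bottle in the frame of ramp below -0.05 m and z of bottle in the frame of ramp above 0.062 m) or (x of bottle in the frame of ramp below 0.02 m and z of bottle in the frame of ramp above 0.074 m)).
It fails at once if something standing around the ramp is knocked or moved (over 20 mm) (distance of any of vial, spare_cap, beaker, standing, dish, flask, wash from where it was at the start of the episode above 0.02 m).
It also fails if it takes over 61 s, if anything falls off the work surface, if the arm or the gripper's body presses on something with over 40 N, if the wrist force passes 120 N, or if a joint passes its speed limit or range.

ROBOT

A 7-joint arm with a two-finger parallel gripper is mounted at the origin on the work surface. World frame = base frame: x ahead of the robot, y to its left, z up, the work surface at z = 0. Lengths are in m, angles in rad, forces in N, time in s.
With the tool pointing down it reaches from about 0.4 to 0.85 m from the base axis. Payload 4.5 kg.
Tool frame: the origin (TCP) lies between the finger pads; the fingertips stand 19 mm ahead of it and the grasp point (between the pads) is the TCP; z points along the fingers, y is the direction in which the jaws open and shut (so a half turn about z gives the same grasp; the last joint's range is limited). The gripper opens to 88 mm and grips with 3 to 60 N. Pads are 18 mm wide; open, the fingers measure 123 mm over their backs; the gripper's body (75 mm by 187 mm) begins 45 mm behind the grasp point.
Start: joints at [0.034, 0.689, -0.195, 1.565, 0.157, 0.902, -0.215], TCP at [0.625, 0, 0.258] pointing down, gripper open.
Joint ranges: [-3.01, 3.01], [-0.46, 2.08], [-1.47, 1.51], [0.13, 2.56], [-1, 4.14], [0.04, 2.09], [-2.66, 2.66]. Speed limits (rad/s): [2.57, 2.57, 3.14, 3.14, 3.14, 3.14, 3.14].

INTERFACE

Orientations are given as a unit quaternion [x, y, z, w].
In Python, from plant import status, snapshot, finish_job, cut_out, tip_of gives the robot as it stands. The module is installed in compiled form; this text tells all that it offers.
- The arm moves only by the tool carry_out, never from a script. Its arguments are lists of equal length, an entry for each row: "linear": the shift along the world's x, y, z in m, a list of three; "roll": the turn about the world's z in rad. A call has 1 to 8 rows; each row is the pose to reach, as a shift and turn from the pose measured when the call began; what a row does not reach only later rows make up. A row lasts 1/12 s, in which the tool goes at most 41.7 mm and 7.16 degrees, less where a joint would pass 70% of its speed; a pose out of reach is approached as far as the arm can. A call with a gripper value outside its range is refused whole. "gripper" is the opening, from 0 (shut) to 1 (fully open), set as the call begins (left out, the last holds). The fingers move at their own pace and stop on an object; "grip_force" is the grip in N (left out, the last holds). Time passes only in rows, so rows that repeat a pose let the fingers close. It gives the time, the measured TCP pose, the force and the opening at its end, in the units of the state.
- status.get_state(): the state, without advancing time (a new reading comes with each control period).
- snapshot(name): name is "scene" or "side" or "wrist"; returns a dict with "img" (480x640x3 uint8, red, green, blue), "range_z" (480x640 float32, m along the optical axis (not along the pixel's ray), 0 where there is no reading), "fx", "fy", "cx", "cy" (pixels), "world_from_camera" (4x4, takes a point from camera to world coordinates). Camera axes: x right, y down, z forward; pixel columns grow to the right and rows downward; lengths in m; the calibration is good to about 2 mm. A picture is of the moment at which its call begins.
- finish_job(): hands the job in, once; it reports no verdict.
Trained networks look in a picture, given as the dict that the camera call returned (one of the last four; its "shot" number tells which), for a name from the list of things; names that differ only in an ending like _2 or _b are one class to them, and where a whole thing is asked for, a point or a joint stands for the part that bears it (a point fixed in the world has none). Each returns a list of dicts, best first, with "confidence" (0 to 1); they miss things now and then, are a little off and sometimes report something else, mostly with a low value. They report only what shows in the picture. A call takes as long as a camera call. They do not tell look-alikes from the thing itself.
- cut_out(picture, query): "region" (480x640 bool, what is visible of it) and "pixel" ([column, row] in pixels, amid what is visible of it).
- tip_of(picture, query): "pixel" ([column, row] in pixels: a listed point, or the origin of a listed thing).
The state is a dict: "clock": time; "q": joint angles; "qd": joint speeds; "joint_torque": joint torques, N m; "tool_pos": TCP position; "eef_rot": TCP orientation; "contact_force": force on the tool from outside, world axes, zero at the start; "moment": the same for the moment, N m; "opening": opening from 0.0 (shut) to 1.0 (fully open).
Only numpy, scipy, OpenCV 4.12 (cv2) and the standard library are available. Lean on these libraries where they do the work, as an engineer would, in place of code of your own. Each camera call takes 0.05 s, during which the arm holds its last target.

## Working session

There is one attempt and no reset: what is moved stays moved. The work goes in short steps, Python scripts to look and compute and a tool call to move; the robot and the scene stay as the last step left them, time stands still between calls to the robot, and variables do not carry over. Pictures are saved under pics/ and viewed, and the job is handed in when it is done.

Besides the shell and the picture viewer there is one more tool, called as name([rows], argument=value, ...), one row to a line, values as JSON. carry_out: Moves the arm, as the interface text tells. Its arguments: {"type":"object","properties":{"linear":{"type":"array"},"roll":{"type":"array"},"gripper":{"type":"number"},"grip_force":{"type":"number"}},"required":["linear","roll"]}

```bash
mkdir -p pics; cat > h.py <<'E'
import numpy as np, cv2
from plant import status, snapshot, finish_job, cut_out, tip_of
def save(s,n): cv2.imwrite('pics/'+n+'.png', s['img'][:,:,::-1])
def pt(s,u,v,z=None):
    T=np.array(s['world_from_camera']); d=np.array([(u-s['cx'])/s['fx'],(v-s['cy'])/s['fy'],1.])
    if z is None:
        w=np.median(s['range_z'][int(v)-1:int(v)+2,int(u)-1:int(u)+2]); return T[:3,:3]@(d*w)+T[:3,3]
    r=T[:3,:3]@d; return T[:3,3]+r*(z-T[2,3])/r[2]
def cloud(s):
    T=np.array(s['world_from_camera']); v,u=np.mgrid[:480,:640]; w=s['range_z']
    P=np.stack([(u-s['cx'])/s['fx']*w,(v-s['cy'])/s['fy']*w,w],-1)
    return P@T[:3,:3].T+T[:3,3]
E
python3 - <<'E'
from h import *
np.set_printoptions(precision=4,suppress=True)
for n in ['scene','side','wrist']:
    s=snapshot(n); save(s,n+'0'); np.savez('pics/'+n+'0.npz',**{k:v for k,v in s.items()})
    print(n, np.array(s['world_from_camera'])[:3])
    for q in ['ramp','stop','bottle','seat','keeper','keeper_push','vial','spare_cap','beaker','standing','dish','flask','wash']:
        try:
            r=tip_of(s,q); print(q,[(np.round(a['pixel']),round(a['confidence'],2)) for a in r[:3]])
        except Exception as e: print(q,e)
st=status.get_state(); print(st)
E
```

```text
scene [[ 0.7542  0.4253 -0.5003  1.0582]
 [ 0.6563 -0.465   0.5942 -0.6069]
 [ 0.0201 -0.7765 -0.6298  0.702 ]]
ramp [(array([293., 277.]), 0.87)]
stop [(array([339., 231.]), 0.91), (array([161., 350.]), 0.36)]
bottle [(array([158., 247.]), 0.76), (array([258., 298.]), 0.72), (array([340., 227.]), 0.32)]
seat [(array([333., 235.]), 0.82), (array([455., 193.]), 0.32)]
keeper it knows: beaker, bottle, dish, flask, keeper_push, ramp, seat, spare_cap, standing, stop, vial, wash
keeper_push [(array([324., 279.]), 0.71), (array([331., 236.]), 0.51)]
vial [(array([215., 276.]), 0.64)]
spare_cap [(array([269., 243.]), 0.43)]
beaker [(array([382., 174.]), 0.48), (array([293., 280.]), 0.43)]
standing [(array([325., 278.]), 0.57)]
dish [(array([160., 351.]), 0.98)]
flask [(array([454., 193.]), 0.57)]
wash [(array([326., 280.]), 0.18)]
side [[-0.7763 -0.4514  0.4399 -0.1235]
 [-0.6302  0.5416 -0.5564  0.8357]
 [ 0.0129 -0.7091 -0.7049  1.1685]]
ramp []
stop [(array([268., 420.]), 0.18)]
bottle [(array([444., 253.]), 0.96), (array([169., 352.]), 0.61), (array([354., 214.]), 0.6)]
seat [(array([30
[... 959 characters left out ...]
e_cap, standing, stop, vial, wash
keeper_push [(array([340., 335.]), 0.92)]
vial []
spare_cap [(array([112., 236.]), 0.73)]
beaker []
standing [(array([493.,  71.]), 0.69)]
dish []
flask []
wash []
{'clock': 1.95, 'q': array([ 0.0338,  0.6891, -0.1945,  1.5653,  0.1573,  0.9025, -0.2151]), 'qd': array([ 0.0003, -0.0006,  0.0016, -0.0009,  0.0016,  0.    ,  0.0005]), 'joint_torque': array([ -0.0003, -52.7489,  -1.2671, -15.3743,  -0.0519,  -0.0007,
        -0.    ]), 'tool_pos': array([ 0.625 , -0.    ,  0.2577]), 'eef_rot': array([0.7071, 0.7071, 0.    , 0.    ]), 'contact_force': array([-0.1331, -0.0916,  0.4705]), 'moment': array([ 0.0242, -0.025 ,  0.0079]), 'opening': 0.9988093865812738}
```

View pics/scene0.png

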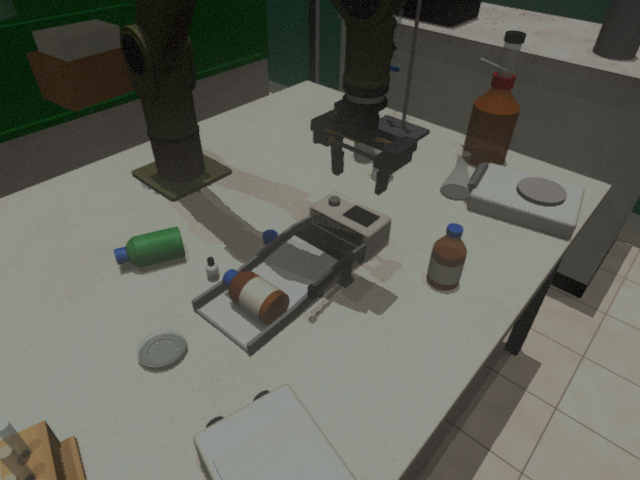

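View pics/side0.png

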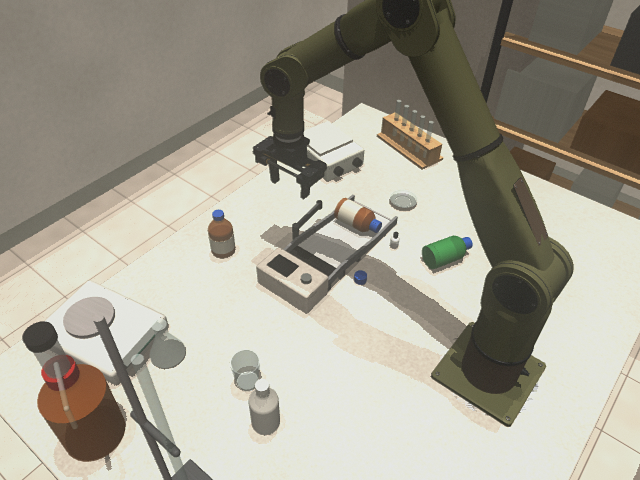

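View pics/wrist0.png

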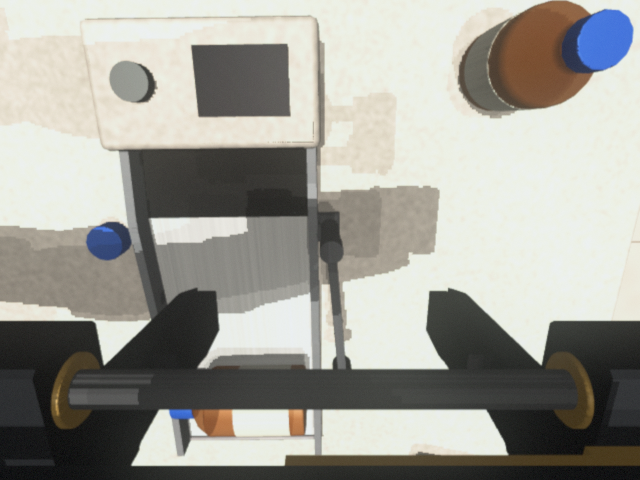

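```bash
python3 - <<'E'
from h import *
np.set_printoptions(precision=4,suppress=True)
for n in ['scene','side','wrist']:
    s=dict(np.load(f'pics/{n}0.npz')); P=cloud(s); ok=s['range_z']>0
    box=(P[...,0]>.35)&(P[...,0]<.9)&(P[...,1]>-.35)&(P[...,1]<.4)
    m=ok&box&(abs(P[...,2]-.072)<.006)
    nn,l,stt,c=cv2.connectedComponentsWithStats(m.astype(np.uint8))
    for i in range(1,nn):
        if stt[i,4]>300:
            r=cv2.minAreaRect(P[l==i][:,:2].astype(np.float32)*1000); print(n,stt[i,4],c[i],r)
    # bottle: tip
    # wall tops
r=cv2
s=dict(np.load('pics/wrist0.npz'))
for u,v in [(105,148),(318,148),(83,20),(318,18)]: print(u,v,pt(s,u,v,.072))
for u,v in [(182,452),(322,452)]: print(pt(s,u,v,.030))
print('push',pt(s,340,335,.083),'hinge',pt(s,330,225,.083),'end',pt(s,343,365,.083))
for n in ['scene','side']:
    s=dict(np.load(f'pics/{n}0.npz'))
    for u,v in ([(258,298),(324,279)] if n=='scene' else [(354,214),(314,213)]): print(n,pt(s,u,v),pt(s,u,v,.041),pt(s,u,v,.072))
E
```

```text
scene 1768 [351.3739 215.1929] ((537.5509033203125, 98.82792663574219), (175.1595916748047, 97.39600372314453), 0.6484610438346863)
scene 995 [256.8101 288.0945] ((554.3374633789062, -211.23233032226562), (111.50373077392578, 51.526153564453125), 1.5709301233291626)
scene 498 [292.0241 401.3092] ((796.9080810546875, -340.0045166015625), (27.077438354492188, 114.01309967041016), 85.3421401977539)
side 363 [354.6832 208.4105] ((550.8433227539062, -204.10137939453125), (111.7680892944336, 52.91341018676758), 1.9961720705032349)
side 1627 [291.4339 271.7203] ((532.6807250976562, 101.84761810302734), (98.29212951660156, 178.01258850097656), 89.8142318725586)
wrist 685 [498.0234  68.0161] ((764.4346313476562, 114.13265991210938), (31.66953468322754, 69.9657974243164), 15.998725891113281)
wrist 28868 [207.9765  82.4008] ((535.1039428710938, 101.27335357666016), (174.92837524414062, 95.05340576171875), 0.7549716234207153)
wrist 2836 [251.0011 422.6227] ((551.6480712890625, -213.37423706054688), (110.41814422607422, 39.73793029785156), 0.30253520607948303)
105 148 [0.4532 0.0555 0.072 ]
318 148 [0.6214 0.0556 0.072 ]
83 20 [0.4523 0.1455 0.072 ]
318 18 [0.6216 0.1468 0.072 ]
[ 0.4623 -0.2912  0.03  ]
[ 0.6246 -0.2912  0.03  ]
push [ 0.6405 -0.1053  0.083 ] hinge [ 0.631  -0.0044  0.083 ] end [ 0.6437 -0.1362  0.083 ]
scene [ 0.5816 -0.2299  0.0716] [ 0.5585 -0.2116  0.041 ] [ 0.5819 -0.2301  0.072 ]
scene [ 0.6447 -0.1151  0.0795] [ 0.6191 -0.0847  0.041 ] [ 0.6397 -0.1092  0.072 ]
side [ 0.5398 -0.1875  0.0658] [ 0.5548 -0.2105  0.041 ] [ 0.5361 -0.1818  0.072 ]
side [ 0.634  -0.1171  0.064 ] [ 0.6498 -0.1369  0.041 ] [ 0.6286 -0.1102  0.072 ]
```

Scene and side views show the ramp running along world +y: housing front face at about y = 0.055 and ramp centreline at about x = 0.54. The bottle axis is near (0.555, −0.211). The keeper is outside the right wall, free end downhill. I'll move above the tray behind the bottle, with the jaws across the ramp.

carry_out([
  [-0.01, -0.035, 0],
  [-0.02, -0.07, 0],
  [-0.03, -0.11, 0],
  [-0.04, -0.15, 0],
  [-0.05, -0.19, 0],
  [-0.06, -0.23, 0],
  [-0.072, -0.265, 0],
  [-0.072, -0.272, 0],
], roll=[0, 0, 0, 0, 0.005, 0.01, 0.015, 0.015], gripper=0.45)

```text
clock: 2.62
tool_pos: [0.5487, -0.2815, 0.2575]
eef_rot: [0.706, 0.708, -0.003, 0.001]
contact_force: [-0.7, -0.0, 0.4]
opening: 0.454
```

```bash
python3 - <<'E'
from h import *
np.set_printoptions(precision=4,suppress=True)
s=snapshot('wrist'); save(s,'wrist1'); np.savez('pics/wrist1.npz',**s)
s2=snapshot('scene'); save(s2,'scene1')
print([(a['pixel'],a['confidence']) for a in tip_of(s,'bottle')])
P=cloud(s);m=(s['range_z']>0)&(abs(P[...,0]-.55)<.09)&(abs(P[...,1]+.2)<.07)&(P[...,2]>.035)&(P[...,2]<.085)
Q=P[m]; print(len(Q)); 
for x in np.arange(.45,.63,.01):
    q=Q[abs(Q[:,0]-x)<.005]
    if len(q)>20:
        i=q[:,2]>q[:,2].max()-.004; print(round(x,3),len(q),q[:,2].max(),q[i,1].mean(),q[:,1].min(),q[:,1].max())
print(status.get_state()['tool_pos'],status.get_state()['contact_force'],status.get_state()['clock'])
E
```

```text
[([15.7, 168.2], 0.86), ([332.2, 124.0], 0.63)]
14106
0.46 61 0.03919601060105432 -0.13922466217488214 -0.152550864357769 -0.1303664976647934
0.47 408 0.059728952979679895 -0.21023297674428093 -0.226947173180098 -0.19216021344004988
0.48 539 0.060967970575302455 -0.2101186665896515 -0.22702065993733822 -0.19214125056490575
0.49 487 0.06445856670472205 -0.20905388644082087 -0.23062809350663377 -0.18852113698439654
0.5 720 0.07409763688261461 -0.20857811578002022 -0.23977557274181788 -0.17882857082695433
0.51 1017 0.07807333626854135 -0.20999213345678783 -0.24322084581197972 -0.17531790559771096
0.52 1098 0.07759607779001304 -0.20940721482917618 -0.2433485950533083 -0.17550766492600656
0.53 1101 0.07733724644218976 -0.2089689254742832 -0.24380540230955616 -0.17566267520606635
0.54 1146 0.07782229672201513 -0.20885751535184324 -0.24388961302420592 -0.17460483673322624
0.55 1096 0.07782472384592065 -0.20818843479153315 -0.2433077986702532 -0.17464698283761257
0.56 1104 0.07759913529815882 -0.20871388488093257 -0.24332857371309907 -0.17460990364678639
0.57 1104 0.07807016825617102 -0.20852212611592208 -0.24335774845344754 -0.17463058333597
0.58 1099 0.07859789058683903 -0.20845655052392537 -0.24195071984300057 -0.17463065316460225
0.59 1098 0.07790261105956658 -0.20793597464969893 -0.24202035746506764 -0.17316459053329114
0.6 1091 0.07766729138079015 -0.20770408484154695 -0.24231146882671625 -0.17460699012348244
0.61 161 0.07602261600574961 -0.20833437556163714 -0.24093118891300555 -0.13026017161380526
0.62 183 0.03838685345646703 -0.139053258263274 -0.15882003733295455 -0.13005274613266132
[ 0.553  -0.2721  0.2577] [-0.1037  0.5175 -0.0868] 2.7667
```

Bottle axis is at y = −0.209, body x from 0.505 to 0.607, back face at −0.244. The 35 mm radius and 76 mm top height match, so I'll descend behind it.

carry_out([
  [0, 0, -0.035],
  [0, 0, -0.075],
  [0, 0, -0.115],
  [0, 0, -0.15],
  [0, 0, -0.175],
  [0, 0, -0.19],
  [0, 0, -0.205],
  [0, 0, -0.205],
], roll=[0, 0, 0, 0, 0, 0, 0, 0])

```text
clock: 3.43
tool_pos: [0.5526, -0.2678, 0.0498]
eef_rot: [0.701, 0.713, 0.0, -0.003]
contact_force: [-1.8, -0.2, -0.5]
opening: 0.449
```

carry_out([
  [0, 0.004, 0],
  [0, 0.008, 0],
  [0, 0.012, 0],
  [0, 0.015, 0],
  [0, 0.018, 0],
  [0, 0.021, 0],
  [0, 0.024, 0],
  [0, 0.027, 0],
], roll=[0, 0, 0, 0, 0, 0, 0, 0])

```text
clock: 4.1
tool_pos: [0.5526, -0.2407, 0.0501]
eef_rot: [0.701, 0.713, 0.001, -0.003]
contact_force: [0.7, -0.9, 0.6]
opening: 0.448
```

```bash
python3 - <<'E'
from h import *
s=snapshot('scene'); save(s,'scene2'); st=status.get_state(); print(st['clock'],st['tool_pos'],st['contact_force'])
s=snapshot('side'); save(s,'side2')
E
```

```text
4.15 [ 0.55269414 -0.23967093  0.04995557] [ 0.71809211  0.91090477 -0.04493604]
```

View pics/scene2.png

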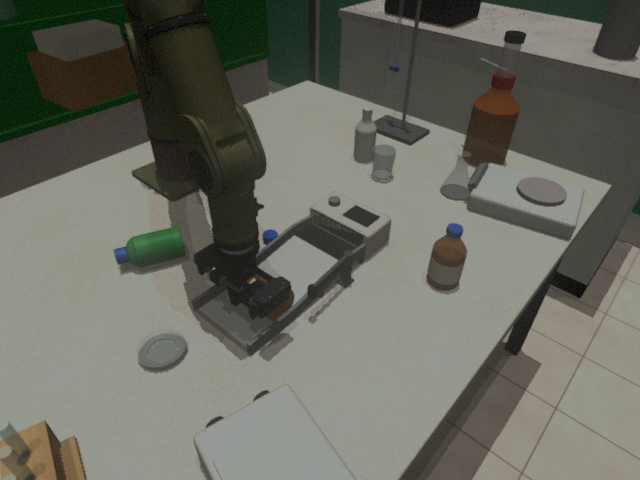

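carry_out([
  [0, 0.003, 0.0],
  [0, 0.006, 0.0],
  [0, 0.009, 0.0],
  [0, 0.012, 0.001],
  [0, 0.015, 0.002],
  [0, 0.019, 0.003],
  [-0.001, 0.023, 0.004],
  [-0.001, 0.027, 0.004],
], roll=[0, 0, 0, 0, 0, 0, 0, 0])

```text
clock: 4.87
tool_pos: [0.5518, -0.2132, 0.0544]
eef_rot: [0.701, 0.713, 0.001, -0.003]
contact_force: [0.5, -3.2, 1.6]
opening: 0.452
```

carry_out([
  [0, 0.004, 0.0005],
  [0, 0.008, 0.001],
  [0, 0.012, 0.0015],
  [0, 0.016, 0.002],
  [0, 0.02, 0.003],
  [0, 0.024, 0.0035],
  [-0.0005, 0.028, 0.004],
  [-0.0005, 0.032, 0.0045],
], roll=[0, 0, 0, 0, 0, 0, 0, 0])

```text
clock: 5.53
tool_pos: [0.5512, -0.1808, 0.0589]
eef_rot: [0.701, 0.713, 0.001, -0.003]
contact_force: [-0.6, -3.5, 2.1]
opening: 0.451
```

```bash
python3 - <<'E'
from h import *
s=snapshot('side'); save(s,'side3'); st=status.get_state(); print(st['clock'],st['tool_pos'],st['contact_force'])
s=snapshot('wrist'); save(s,'wrist3')
E
```

```text
5.5833 [ 0.55132456 -0.17931585  0.05890854] [-0.02107467 -0.26726661 -0.2108567 ]
```

View pics/side3.png

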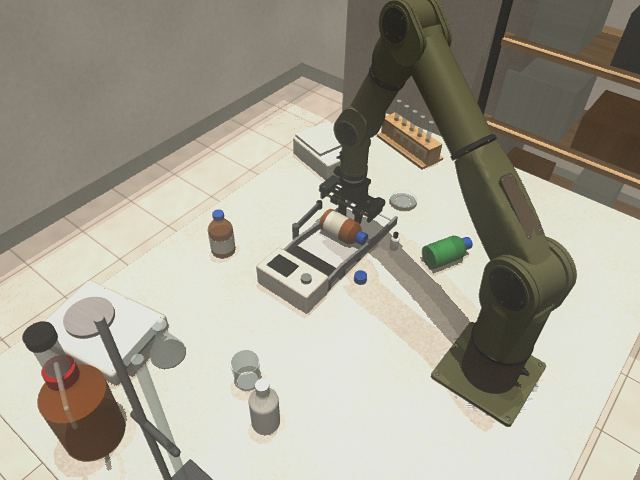

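View pics/wrist3.png

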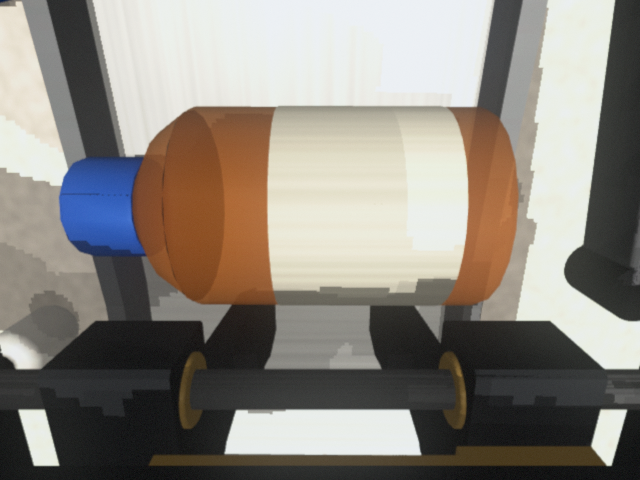

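Wrist view: the bottle is square between the walls (columns 62 to 518) with both fingers touching its back. Side view shows it on the slope. I'll continue.

carry_out([
  [0, 0.004, 0.0005],
  [0, 0.008, 0.001],
  [0, 0.012, 0.0015],
  [0, 0.016, 0.002],
  [0, 0.02, 0.003],
  [0, 0.024, 0.0035],
  [-0.0005, 0.028, 0.004],
  [-0.0005, 0.032, 0.0045],
], roll=[0, 0, 0, 0, 0, 0, 0, 0])

```text
clock: 6.3
tool_pos: [0.5507, -0.1467, 0.0633]
eef_rot: [0.7, 0.714, 0.001, -0.004]
contact_force: [-0.4, -2.8, 2.0]
opening: 0.454
```

carry_out([
  [0, 0.004, 0.0005],
  [0, 0.008, 0.001],
  [0, 0.012, 0.0015],
  [0, 0.016, 0.002],
  [0, 0.02, 0.003],
  [0, 0.024, 0.0035],
  [-0.0005, 0.028, 0.004],
  [-0.0005, 0.032, 0.0045],
], roll=[0, 0, 0, 0, 0, 0, 0, 0])

```text
clock: 6.97
tool_pos: [0.55, -0.1144, 0.0679]
eef_rot: [0.7, 0.714, 0.001, -0.004]
contact_force: [-0.6, -3.7, 1.9]
opening: 0.451
```

```bash
python3 - <<'E'
from h import *
s=snapshot('wrist'); save(s,'wrist4'); st=status.get_state(); print(st['clock'],st['tool_pos'],st['contact_force'])
P=cloud(s)
Q=P[(s['range_z']>0)&(abs(P[...,0]-.555)<.03)&(abs(P[...,1]-st['tool_pos'][1]-.045)<.04)&(P[...,2]>.05)&(P[...,2]<.115)]
i=Q[:,2]>Q[:,2].max()-.004; print(Q[:,2].max(),Q[i,1].mean(),Q[:,1].max(),Q[:,1].min())
E
```

```text
7.0167 [ 0.55016026 -0.11287948  0.067896  ] [-0.27595757  0.52745783  0.21691837]
0.1148386491187926 -0.10727166399394848 -0.03292149486324776 -0.10787936039439966
```

View pics/wrist4.png

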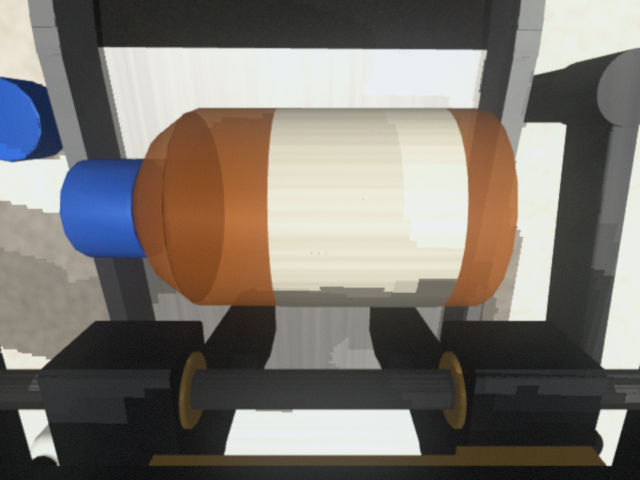

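Bottle front is at y = −0.033, so the axis is at −0.068. It's still square.

carry_out([
  [0, 0.004, 0.0005],
  [0, 0.008, 0.001],
  [0, 0.012, 0.0015],
  [0, 0.016, 0.002],
  [0, 0.02, 0.003],
  [0, 0.024, 0.0035],
  [-0.0005, 0.028, 0.004],
  [-0.0005, 0.032, 0.0045],
], roll=[0, 0, 0, 0, 0, 0, 0, 0])

```text
clock: 7.68
tool_pos: [0.5496, -0.0805, 0.0725]
eef_rot: [0.7, 0.714, 0.001, -0.004]
contact_force: [-0.1, -3.1, 1.3]
opening: 0.451
```

carry_out([
  [0, 0.003, 0.0005],
  [0, 0.006, 0.001],
  [0, 0.009, 0.0015],
  [0, 0.012, 0.002],
  [0, 0.014, 0.002],
  [0, 0.016, 0.002],
  [0, 0.018, 0.002],
  [0, 0.02, 0.002],
], roll=[0, 0, 0, 0, 0, 0, 0, 0])

```text
clock: 8.35
tool_pos: [0.5495, -0.0604, 0.0744]
eef_rot: [0.7, 0.714, 0.001, -0.004]
contact_force: [0.3, -2.4, 1.0]
opening: 0.446
```

carry_out([
  [0, 0.002, 0.0],
  [0, 0.004, 0.0],
  [0, 0.006, 0.0],
  [0, 0.008, 0.0],
], roll=[0, 0, 0, 0])

```text
clock: 8.68
tool_pos: [0.5494, -0.0514, 0.0742]
eef_rot: [0.699, 0.715, 0.002, -0.005]
contact_force: [0.0, 0.9, -0.5]
opening: 0.453
```

```bash
python3 - <<'E'
from h import *
s=snapshot('wrist'); save(s,'wrist5'); st=status.get_state(); print(st['clock'],st['tool_pos'],st['contact_force'])
s=snapshot('side'); save(s,'side5')
E
```

```text
8.7333 [ 0.54940026 -0.05096092  0.07425827] [-0.02568427  0.2410052  -0.01863672]
```

View pics/wrist5.png

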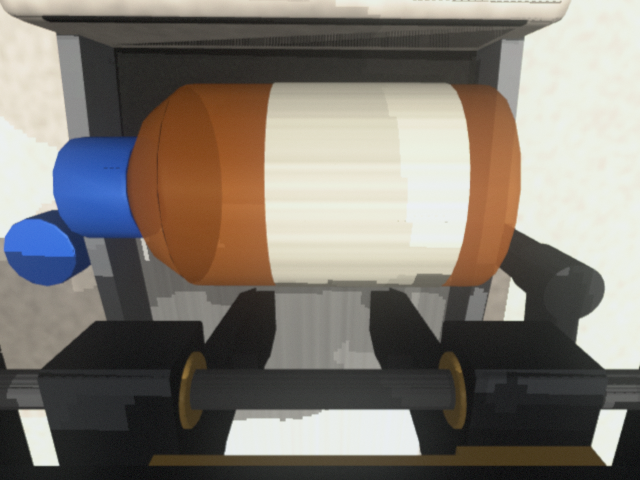

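The bottle has left the fingers and is rolling in by itself. I'll hold here and check.

carry_out([
  [0, 0, 0],
  [0, 0, 0],
  [0, 0, 0],
  [0, 0, 0],
  [0, 0, 0],
  [0, 0, 0],
  [0, 0, 0],
  [0, 0, 0],
], roll=[0, 0, 0, 0, 0, 0, 0, 0])

```text
clock: 9.45
tool_pos: [0.5494, -0.0514, 0.0743]
eef_rot: [0.699, 0.715, 0.002, -0.004]
contact_force: [0.7, -0.2, 0.5]
opening: 0.449
```

```bash
python3 - <<'E'
from h import *
s=snapshot('wrist'); save(s,'wrist6'); st=status.get_state(); print(st['clock'],st['tool_pos'],st['contact_force'])
P=cloud(s)
Q=P[(s['range_z']>0)&(P[...,2]>.075)&(P[...,2]<.105)&(abs(P[...,1]-.02)<.05)]
for x in np.arange(.51,.61,.015):
    q=Q[abs(Q[:,0]-x)<.005]; i=q[:,2]>q[:,2].max()-.004; print(round(x,3),q[:,2].max(),q[i,1].mean(),q[:,1].min(),q[:,1].max())
s=snapshot('scene'); save(s,'scene6')
E
```

```text
9.5 [ 0.54944357 -0.05136533  0.07430211] [ 2.40213972e-01  2.31971818e-01 -9.25047218e-05]
0.51 0.09925256584763062 0.019428820570372606 -0.01324696643800579 0.05136019212112097
0.525 0.0988833884531687 0.01957037765709527 -0.013372986505015713 0.05149536711097916
0.54 0.09921333972264294 0.01955706454559967 -0.013528915569792084 0.0521179358318605
0.555 0.09948792527788428 0.01975149633495825 -0.013286564914670979 0.05218490854260836
0.57 0.0997304041251792 0.019914910863221554 -0.012641871210407954 0.052386593707110185
0.585 0.09930013276993428 0.020049033768325356 -0.0130527755817684 0.05245537134073029
0.6 0.09871142136833667 0.020325315358388912 -0.011945074908089666 0.05247703694004328
```

View pics/wrist6.png

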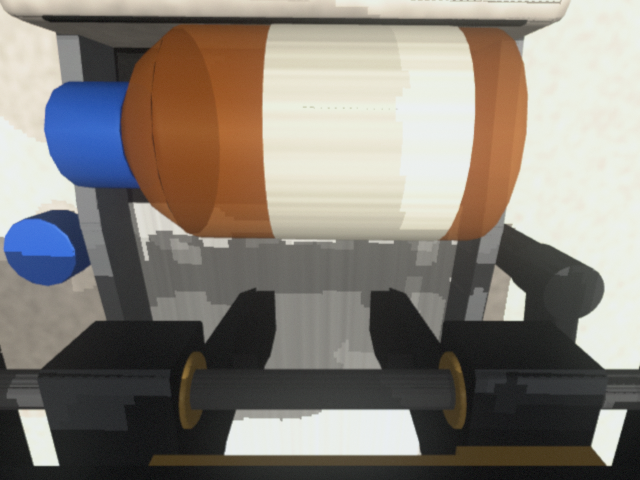

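Bottle is seated: axis y = 0.0197 and front about 0.053, against the face at about 0.055. It's square to about 0.01 rad. Next, retreat, close the gripper and go to the outer side of the keeper.

carry_out([
  [0, -0.01, 0.01],
  [0, -0.02, 0.04],
  [0, -0.03, 0.08],
  [0.03, -0.04, 0.1],
  [0.065, -0.05, 0.11],
  [0.1, -0.06, 0.11],
  [0.13, -0.064, 0.11],
  [0.137, -0.064, 0.11],
], roll=[0, 0, 0, 0, 0, 0, 0, 0], gripper=0)

```text
clock: 10.22
tool_pos: [0.6906, -0.1181, 0.1856]
eef_rot: [0.7, 0.714, 0.003, -0.002]
contact_force: [0.4, 0.4, 0.4]
opening: 0.005
```

```bash
python3 - <<'E'
from h import *
np.set_printoptions(precision=4,suppress=True)
s=snapshot('wrist'); save(s,'wrist7'); s2=snapshot('scene'); save(s2,'scene7')
st=status.get_state(); print(st['clock'],st['tool_pos'],st['opening'])
for n,t in (('wrist',s),('scene',s2)):
    P=cloud(t)
    m=(t['range_z']>0)&(abs(P[...,2]-.080)<.007)&(P[...,0]>.622)&(P[...,0]<.67)&(P[...,1]>-.17)&(P[...,1]<-.02)
    Q=P[m]; print(n,len(Q))
    for y in np.arange(-.165,-.02,.015):
        q=Q[abs(Q[:,1]-y)<.005]
        if len(q)>4: print(round(y,3),len(q),q[:,0].min(),q[:,0].max(),q[:,2].max())
E
```

```text
10.3167 [ 0.6871 -0.1161  0.1844] 0.0029923451618983064
wrist 4536
-0.15 396 0.6341817572393903 0.6523396380455505 0.08512263386115879
-0.135 220 0.6376724885058062 0.6464058330583833 0.08456209047463592
-0.12 235 0.6362819138506735 0.6452022471376786 0.08449653762425588
-0.105 250 0.6351187620420093 0.6438099193525373 0.08475174633386584
-0.09 266 0.6333765734063257 0.6425738184937225 0.08439589081114293
-0.075 276 0.6323495245259908 0.6411173685147885 0.08425703498521242
-0.06 292 0.6307637862549507 0.6397585116199699 0.08452354902199319
-0.045 322 0.629365773925952 0.6383426133985226 0.08460657522092929
-0.03 702 0.6223093288621138 0.6422788695623387 0.08544377631947883
scene 321
-0.15 47 0.6362523494652016 0.6536570048895026 0.08513656846732864
-0.135 28 0.6383536659795772 0.6481847914919019 0.08509643381639964
-0.12 29 0.6376570034920651 0.6464316877244274 0.08499845816623253
-0.105 25 0.6373629612767542 0.6451954782604534 0.08430228252963812
-0.09 25 0.6356787894472149 0.6444880862296352 0.08439747773033368
-0.075 25 0.6335942914019379 0.6427101390951915 0.08513410530746113
-0.06 22 0.6339533477878945 0.6407737977232397 0.0847531523078544
-0.03 7 0.6423770483326815 0.6442514979355506 0.08096697100701178
```

View pics/wrist7.png

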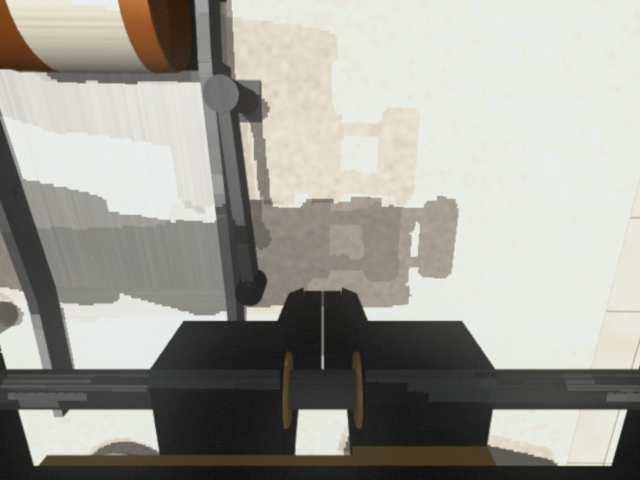

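View pics/scene7.png

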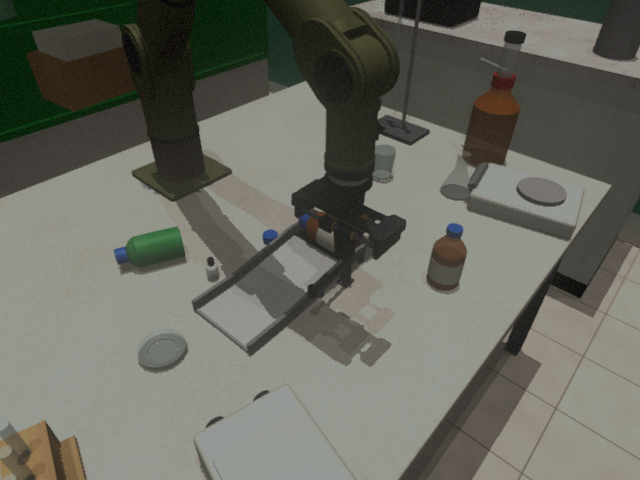

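```bash
python3 - <<'E'
import numpy as np
h=np.array([.6325,-.0305])
for r in (85,80):
  for p in np.arange(-.1,1.6,.15):
    D=4+17.5*np.cos(p)+9*np.sin(p)
    print(r,round(p,2),np.round(h+r/1000*np.array([-np.sin(p),-np.cos(p)])+D/1000*np.array([np.cos(p),-np.sin(p)]),4))
E
```

```text
85 -0.1 [ 0.6614 -0.113 ]
85 0.05 [ 0.6502 -0.1165]
85 0.2 [ 0.6381 -0.1184]
85 0.35 [ 0.6255 -0.1184]
85 0.5 [ 0.6125 -0.1164]
85 0.65 [ 0.5997 -0.1123]
85 0.8 [ 0.5873 -0.106 ]
85 0.95 [ 0.5759 -0.0974]
85 1.1 [ 0.5658 -0.0868]
85 1.25 [ 0.5575 -0.0744]
85 1.4 [ 0.5514 -0.0606]
85 1.55 [ 0.5478 -0.0456]
80 -0.1 [ 0.6609 -0.1081]
80 0.05 [ 0.6504 -0.1115]
80 0.2 [ 0.6391 -0.1135]
80 0.35 [ 0.6272 -0.1137]
80 0.5 [ 0.6149 -0.1121]
80 0.65 [ 0.6027 -0.1083]
80 0.8 [ 0.5909 -0.1025]
80 0.95 [ 0.5799 -0.0945]
80 1.1 [ 0.5703 -0.0846]
80 1.25 [ 0.5623 -0.0729]
80 1.4 [ 0.5564 -0.0597]
80 1.55 [ 0.5528 -0.0455]
```

carry_out([
  [0, 0, -0.03],
  [0, 0, -0.065],
  [0, 0, -0.09],
  [0, 0, -0.103],
  [0, 0, -0.104],
], roll=[0, 0, 0, 0, 0])

```text
clock: 10.73
tool_pos: [0.6834, -0.1159, 0.0775]
eef_rot: [0.699, 0.715, -0.0, -0.007]
contact_force: [0.6, -1.0, 0.5]
opening: 0.003
```

carry_out([
  [-0.011, 0.002, 0.002],
  [-0.022, 0.003, 0.002],
  [-0.033, 0.002, 0.002],
  [-0.045, 0.0, 0.002],
  [-0.057, 0.0, 0.002],
  [-0.064, 0.0005, 0.002],
  [-0.07, 0.002, 0.002],
  [-0.07, 0.002, 0.002],
], roll=[0, 0, 0, 0, 0, 0, 0, 0])

```text
clock: 11.4
tool_pos: [0.6129, -0.1137, 0.0807]
eef_rot: [0.699, 0.715, -0.0, -0.007]
contact_force: [0.6, -0.2, 0.3]
opening: 0.005
```

```bash
python3 - <<'E'
from h import *
s=snapshot('scene'); save(s,'scene8'); s=snapshot('wrist'); save(s,'wrist8')
st=status.get_state(); print(st['clock'],st['tool_pos'],st['contact_force'])
E
```

```text
11.5 [ 0.61373628 -0.11377307  0.08005015] [ 0.34927711 -0.56487376 -0.13735686]
```

View pics/wrist8.png

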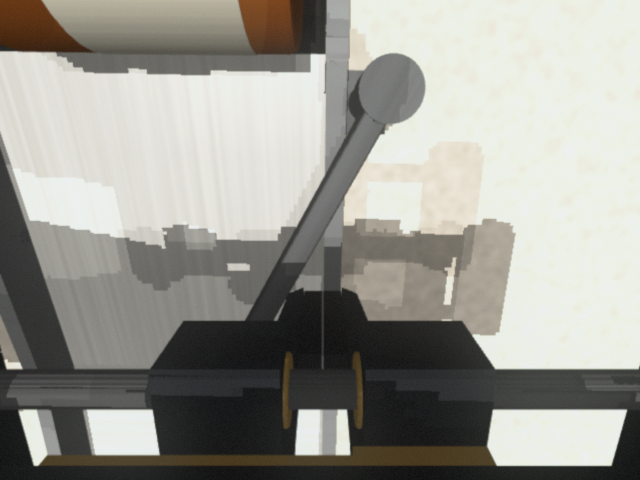

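View pics/scene8.png

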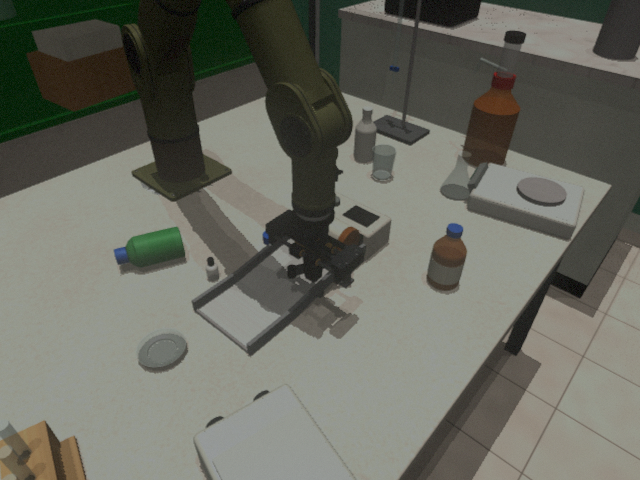

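The bar has swung to about 0.5 rad and rides on the left face of the fingers. I'll continue along the arc.

carry_out([
  [-0.006, 0.001, 0],
  [-0.013, 0.003, 0],
  [-0.019, 0.006, 0],
  [-0.025, 0.01, 0],
  [-0.031, 0.014, 0],
  [-0.036, 0.018, 0],
  [-0.041, 0.023, 0],
  [-0.046, 0.028, 0],
], roll=[0, 0, 0, 0, 0, 0, 0, 0])

```text
clock: 12.17
tool_pos: [0.5672, -0.0853, 0.0801]
eef_rot: [0.699, 0.715, -0.0, -0.007]
contact_force: [1.6, -0.3, 0.7]
opening: 0.005
```

carry_out([
  [-0.005, 0.006, 0],
  [-0.009, 0.012, 0],
  [-0.012, 0.018, 0],
  [-0.014, 0.023, 0],
  [-0.015, 0.028, 0],
  [-0.015, 0.028, 0],
], roll=[0, 0, 0, 0, 0, 0])

```text
clock: 12.67
tool_pos: [0.5516, -0.0556, 0.08]
eef_rot: [0.699, 0.715, -0.0, -0.008]
contact_force: [-0.5, -0.2, 1.3]
opening: 0.008
```

```bash
python3 - <<'E'
from h import *
s=snapshot('wrist'); save(s,'wrist9')
st=status.get_state(); print(st['clock'],st['tool_pos'],st['contact_force'])
E
```

```text
12.7167 [ 0.55189673 -0.05632055  0.07997382] [0.4656972  0.85807323 0.52521325]
```

View pics/wrist9.png

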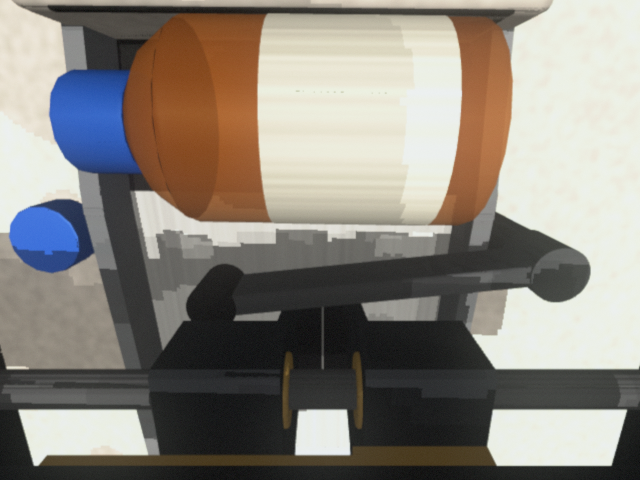

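Bar is at about 1.45 rad, with the bottle still seated. I'll push it slowly to the end stop.

carry_out([
  [0, 0.002, 0],
  [0, 0.004, 0],
  [0, 0.006, 0],
  [0, 0.008, 0],
  [0, 0.0095, 0],
  [0, 0.0105, 0],
], roll=[0, 0, 0, 0, 0, 0])

```text
clock: 13.22
tool_pos: [0.5518, -0.0456, 0.0799]
eef_rot: [0.699, 0.715, -0.001, -0.007]
contact_force: [-0.4, -0.9, -0.2]
opening: 0.007
```

```bash
cat > k.py <<'E'
from h import *
import sys
s=snapshot('wrist'); save(s,sys.argv[1])
st=status.get_state(); print(st['clock'],st['tool_pos'],st['contact_force'])
P=cloud(s)
Q=P[(s['range_z']>0)&(abs(P[...,2]-.081)<.006)&(P[...,1]>-.075)&(P[...,1]<-.015)&(P[...,0]>.535)&(P[...,0]<.615)]
x=[];y=[]
for xx in np.arange(.54,.615,.01):
    q=Q[abs(Q[:,0]-xx)<.004]
    if len(q)>10: x.append(xx); y.append((q[:,1].min()+q[:,1].max())/2); print(round(xx,3),len(q),q[:,1].min(),q[:,1].max())
p=np.polyfit(x,y,1); print('slope',p[0],'keeper approx',np.pi/2-p[0]*-1 if 0 else np.pi/2-(p[0]-.012))
E
python3 k.py wrist10
```

```text
13.2667 [ 0.55188212 -0.04544729  0.07997755] [-0.88574069 -0.06750038 -0.35034534]
0.54 820 -0.03766542278674024 -0.02613990714436802
0.55 972 -0.047997819563209594 -0.02583804292429391
0.56 858 -0.03679799937280601 -0.025404492740807957
0.57 656 -0.035107456011325165 -0.025035547987836616
0.58 643 -0.03366766979814432 -0.02484680807827832
0.59 641 -0.03305532081723484 -0.02406257289676904
0.6 649 -0.032360889605345826 -0.024214503044567515
0.61 642 -0.032694208370385884 -0.023644300469351308
slope 0.09253120127923647 keeper approx 1.49026512551566
```

View pics/wrist10.png

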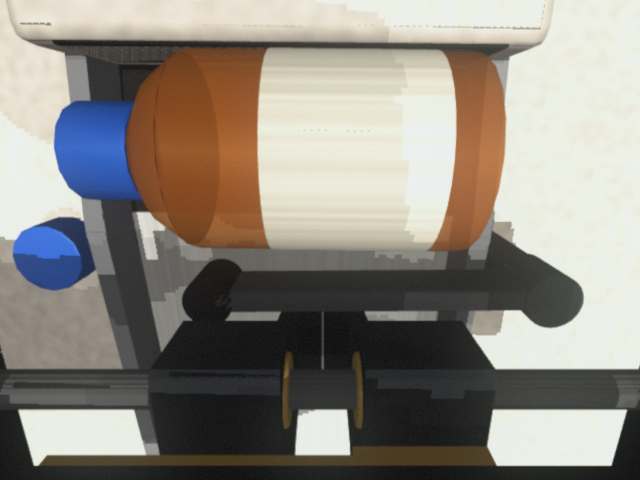

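The bar's upper edge has slope 0.036, so it is at about 1.55 rad. One small further push will confirm the end stop.

carry_out([
  [0, 0.001, 0],
  [0, 0.002, 0],
  [0, 0.003, 0],
  [0, 0.004, 0],
  [0, 0.004, 0],
], roll=[0, 0, 0, 0, 0])

```text
clock: 13.68
tool_pos: [0.5518, -0.0436, 0.08]
eef_rot: [0.699, 0.715, -0.001, -0.007]
contact_force: [-0.8, -5.8, -0.1]
opening: 0.003
```

At the stop: the TCP stalled and −5.8 N built up. I'll retreat straight back downhill, then up.

carry_out([
  [0, -0.01, 0],
  [0, -0.025, 0],
  [0, -0.035, 0.015],
  [0, -0.035, 0.05],
  [0, -0.035, 0.09],
  [0, -0.035, 0.13],
  [0, -0.035, 0.15],
  [0, -0.035, 0.15],
], roll=[0, 0, 0, 0, 0, 0, 0, 0])

```text
clock: 14.35
tool_pos: [0.5549, -0.0787, 0.235]
eef_rot: [0.7, 0.715, 0.002, -0.003]
contact_force: [0.9, 0.5, 0.3]
opening: 0.001
```

```bash
python3 k.py wrist11; python3 - <<'E'
from h import *
s=snapshot('scene'); save(s,'scene11'); s=snapshot('side'); save(s,'side11')
P=cloud(s)
s=snapshot('wrist');P=cloud(s)
Q=P[(s['range_z']>0)&(P[...,2]>.087)&(P[...,2]<.105)&(abs(P[...,1]-.02)<.04)]
for x in (.51,.55,.6):
    q=Q[abs(Q[:,0]-x)<.005]; i=q[:,2]>q[:,2].max()-.004; print(x,q[:,2].max(),q[i,1].mean())
E
```

```text
14.4 [ 0.55346443 -0.07871861  0.23244918] [-0.37342933 -0.73595596 -1.11858046]
0.54 136 -0.03291252524703601 -0.024936998063090188
0.55 139 -0.03270445482537998 -0.024782610691906803
0.56 139 -0.03248644034849214 -0.024672852552545314
0.57 139 -0.03224959055972546 -0.02452131244416842
0.58 134 -0.03201744774354284 -0.0243811937139109
0.59 135 -0.031801553631307565 -0.024286466670664437
0.6 149 -0.03231788515904715 -0.0241926097330251
0.61 138 -0.032085946747983346 -0.023976888132633104
slope 0.012485566354927077 keeper approx 1.5703107604399695
0.51 0.09889309474403518 0.019155320415883106
0.55 0.09991514058582845 0.019181983309225152
0.6 0.09888589328872127 0.019319242505875033
```

View pics/wrist11.png

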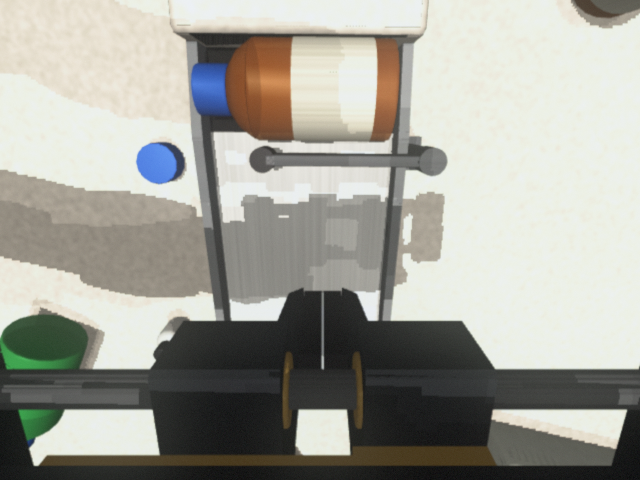

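View pics/side11.png

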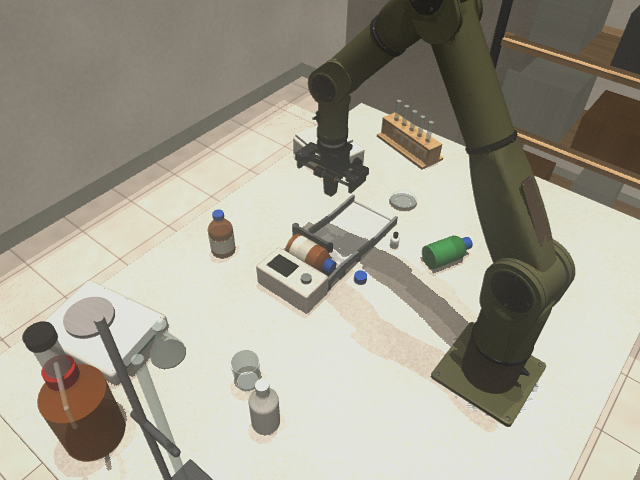

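The keeper bar is square across at about 1.57 rad, and the bottle is seated with its axis at y = 0.019. The bystanders sit where they were, and the arm is clear.

```bash
python3 -c "
from plant import finish_job; print(finish_job())"
```

```text
the job is handed in; nothing more can be done
None
```

The bottle is home against the stop with the keeper fully across behind it, and I handed the job in about 14.5 s into the 61 s allowed. The hand-in gave no verdict, so this rests on my own last checks.

**Rolling:** I pushed the bottle up from behind with both fingertips, touching at about axis height, at 25–50 mm/s. The measured force stayed under 4 N. It rolled the last few centimetres to the stop by itself.

**Keeper:** I swung the bar along its arc with the closed fingers until it stalled at the end stop, with about 6 N showing. Then I backed off downhill and lifted clear.

**Last checks:**
- **Bottle:** its axis measured world y ≈ 0.019, which matches the seat, and it was square to within about 0.01 rad. The body looks centred about 20 mm to the right of the ramp's middle, as it should be.
- **Keeper:** it measured about 1.57 rad, after correcting for roughly 0.7° of turn in the ramp, which I estimated.
- **Bystanders:** in the final side picture they look unmoved. I judged this by eye and did not measure each one.
- **Robot:** it is clear of everything.

**Disagreement:** an earlier fit put the keeper at 1.49 rad because a finger was in the selected points. The bar's edge alone then gave about 1.55, and the clear view after retreating gave 1.57.

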